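# Draw the dusty filter tray with the tray hook

### The job

The filter in the downdraft box is due for a change and its tray is full of marking dust, so never touch the tray with the gripper or the arm: set the steel cup that stands in front of it aside on the worktop, upright, and unlock the tray by lifting the T-handled index plunger, turning it counter-clockwise to its parking notch and letting it snap in there. Hook the tray hook into the finger hole in the tray's lip and pull the tray all the way out to its stop without it pushing against a cup. Lay the hook back down on the worktop, clear of the tray and the box, and leave the other cups standing where they are.

Things in the scene. Friction and masses are not known exactly. Their poses are not given: they have to be found in the camera images.
- filter_box: Grey sheet-metal downdraft box, fixed. Origin: centre of its underside, at worktop height; x points from its front to its back, y left (looking along x), z up. 160 mm deep (x -85 to +75; fan housing to +117), 170 wide, deck with grille 70 high. A 6 mm thick sill lies in front (x -145 to -85). The tray slides out of the front face along -x.
- plunger_grip (a point): Centre of the index plunger's black T handle: a bar 54 mm long, 14 thick, 22 high on a vertical stem, 58 mm to the front and 45 to the right (-y) of the box's origin; when locked 115 mm above the worktop with the bar along the box's x. x runs along the bar, z up. Beneath it a steel crown collar, 41 mm across, ends 17 mm above the deck (87 above the worktop).
- plunger (a joint): Lift of the plunger, m: 0 locked (its pin stands 6 mm deep in the tray), 0.009 parked in the notch, 0.018 upper end. A spring pulls it down with about 5 N at 0 and 10 N at 0.016. A cross pin rides in the crown collar: the handle can turn only when lifted more than 0.012 (lift it about 0.015).
- plunger_turn (a joint): Turn of the T handle, rad, counter-clockwise seen from above: 0 locked, parking notch at 1.05 (60 degrees, 3 mm deep), stop at 1.12. Let go near 1.05 it drops from 0.012 to 0.009 m of lift into the notch and stays. Let go elsewhere it stays on the crown's top or springs back to locked.
- filter_tray: Loose steel tray with a pleated filter cassette, about 0.4 kg, 142 mm wide, 100 long, sliding in the box with 2 mm play at each side. Its axes are the box's; its origin is on the box's axis, 6 mm above the worktop, and at the box's x = 0 when home. It slides 86 mm along -x to a solid stop; 2 to 4 N move it.
- tray_hole (a point): Centre (half-way through) of the finger hole, a round through hole of 20 mm diameter in the tray's level front lip. The lip is 5 mm thick, 90 wide, reaches 46 mm out in front of the tray; top 42 mm, underside 37 mm above the worktop. The hole is 106 mm in front of the tray's origin, 21 mm in front of the box's face when home. Free below down to the sill.
- hook_grip (a point): Centre of the tray hook's wooden handle, a flat-sided block 90 mm long, 24 wide, 36 high. The hook stands on the worktop on the flat underside of the handle, this point 18 mm up. x runs along the handle towards the bent end, z up. The hook weighs about 0.12 kg.
- hook_tip (a point): Lower end of the hook's bent end, level with the handle's underside, 102.5 mm ahead of the handle's centre. A round steel shank 8 mm thick runs forward from the handle, its lower side 22 mm above the handle's underside, and its end is bent straight down, 8 mm thick with a round tip.
- cup_front (a point): Centre, half-way up (23 mm), of the loose steel cup that stands on the worktop in front of the tray, in its way: 64 mm diameter, 47 high, open at the top, wall 3 mm, 0.06 kg. Beside the tray's way, to 150 mm from its middle line, the worktop is free but for the other cups, the hook and the white carton; the worktop's near edge runs along y, about 0.34 m ahead of the robot's base axis.
- cup_near: Loose steel cup, 64 mm diameter, 47 high, standing on the worktop beside the tray's way, on the robot's side. Origin: centre of its underside.
- cup_far: Loose steel cup, 64 mm diameter, 47 high, on the worktop at the far side of the tray's way. Origin: centre of its underside.
- cup_deck: Loose steel cup, 64 mm diameter, 47 high, standing on the grille of the filter box. Origin: centre of its underside.
- white_carton: White carton with a pitched top, fixed at the right of the work area. Origin: centre of its underside. 101 mm long along its x, 143 mm along its y, 118 mm high at the ridge.

How it is judged:
On the way, in this order (a step that is already met when the one before it is completed fails the run):
1. the plunger is lifted, turned and parked in its notch, with the tray still home (value of joint plunger_turn above 0.9 rad and value of joint plunger between 0.007 and 0.0105 m and x of filter_tray in the frame of filter_box above -0.01 m), for 0.2 s.
2. the hook's bent end stands in the finger hole, with the tray not yet drawn more than 20 mm (horizontal distance between hook_tip and tray_hole below 0.012 m and z of hook_tip in the frame of tray_hole below -0.006 m and x of filter_tray in the frame of filter_box above -0.02 m), for 0.1 s.
3. the tray is drawn out to its stop with the hook still in the hole (horizontal distance between hook_tip and tray_hole below 0.012 m and z of hook_tip in the frame of tray_hole below -0.006 m and x of filter_tray in the frame of filter_box below -0.074 m), for 0.1 s.
At the end, for the whole second after the job is handed in: Plunger parked (turned over 0.9 rad, lifted 7 to 10.5 mm); tray out at its stop (drawn 74 to 95 mm); hook at rest on the worktop (handle centre under 24 mm up), touching neither tray nor box, tip over 40 mm from the finger hole; the front cup upright (0.1 rad) on the worktop (value of joint plunger_turn above 0.9 rad and value of joint plunger between 0.007 and 0.0105 m and x of filter_tray in the frame of filter_box between -0.095 and -0.074 m and height (world z) of hook_grip below 0.024 m and linear speed of each of hook, filter_tray below 0.02 m/s and contact force between hook and filter_tray below 0.1 N and contact force between hook and filter_box below 0.1 N and horizontal distance between hook_tip and tray_hole above 0.04 m and angle between cup_front's own z axis and vertical below 0.1 rad and height (world z) of cup_front between 0.015 and 0.03 m).
It fails at once if the gripper or the arm touches the tray (contact force between any of the fingers, the arm and filter_tray above 0.5 N).
It fails at once if the tray pushes against a cup (contact force between filter_tray and cup_near above 0.3 N or contact force between filter_tray and cup_far above 0.3 N or contact force between filter_tray and cup_deck above 0.3 N or contact force between filter_tray and cup_front above 0.3 N).
It fails at once if one of the other cups is tipped over or shifted by more than 25 mm (distance of any of cup_near, cup_far, cup_deck from where it was at the start of the episode above 0.025 m or angle between any of cup_near, cup_far, cup_deck's own z axis and vertical above 0.35 rad).
It also fails if it takes over 72 s, if anything falls off the work surface, if the arm or the gripper's body presses on something with over 40 N, if the wrist force passes 120 N, or if a joint passes its speed limit or range.

### The arm

A 6-joint arm with a two-finger parallel gripper is mounted at the origin on a cart in front of the work surface, level with it; the furniture and walls round the work are solid. World frame = base frame: x ahead of the robot, y to its left, z up, the work surface at z = 0. Lengths are in m, angles in rad, forces in N, time in s.
With the tool pointing down it reaches from about 0.25 to 0.775 m from the base axis. Payload 4 kg.
Tool frame: the origin (TCP) lies midway between the tips of the shut fingers; the grasp point (between the pads) lies 19 mm behind it (robot.pinch_z is the distance from the TCP to the grasp point, in m); x points along the fingers, y is the direction in which the jaws open and shut, and the axes are right-handed (so a half turn about x gives the same grasp; the last joint's range is limited). The gripper opens to 94 mm and grips with 3 to 60 N. Pads are 16 mm wide; open, the fingers measure 119 mm over their backs; the gripper's body (75 mm by 177 mm) begins 78 mm behind the grasp point.
Start: joints at [1.089, 0.087, 1.371, -0, 1.684, -0.103], TCP at [0.203, 0.511, 0.206] pointing down, gripper open.
Joint ranges: [-3.1, 3.1], [-0.76, 2.03], [0.27, 2.55], [-1.08, 4.22], [0.17, 2.65], [-2.57, 2.57]. Speed limits (rad/s): [2.79, 2.79, 3.14, 3.14, 3.14, 3.14].

### API

Orientations are given as [roll, pitch, yaw] about the fixed x, y, z axes, in that order (R = Rz(yaw) Ry(pitch) Rx(roll)).
In Python, from bench import robot, imaging gives the robot as it stands. The module is installed in compiled form; this text tells all that it offers.
- The arm moves only by the tool drive_tool, never from a script. Its argument "commands" is a list that holds one entry, the list of rows, each a list of 4 numbers: the shift along the tool's x, y, z as a fraction of full scale, then the turn about the tool's x as a fraction of full scale. A call has 1 to 20 rows; each row shifts and turns the commanded pose from where the row before left it, along the tool's axes as they then stand; what a row does not reach is not made up. Full scale, the value 1, is 0.25 m for a shift and 360 degrees for a turn. A row lasts 1/10 s, in which the tool goes at most 50 mm and 8.59 degrees, less where a joint would pass 70% of its speed; a pose out of reach is approached as far as the arm can. A call with a number of a shift or a turn outside -1 to 1 is refused whole. A call with a gripper value outside its range is refused whole. "grip" is the opening, from 0 (shut) to 1 (fully open), set as the call begins (left out, the last holds). The fingers move at their own pace and stop on an object; the grip force is fixed at half the most. Time passes only in rows, so rows that do not move let the fingers close. It gives the time, the measured TCP pose, the force and the opening at its end, in the units of the state.
- robot.get_obs(): the state, without advancing time (a new reading comes with each control period).
- imaging.snapshot(name): name is "scene" or "top"; returns a dict with "pixels" (480x640x3 uint8, red, green, blue), "z_map" (480x640 float32, m along the optical axis (not along the pixel's ray), 0 where there is no reading), "mtx" (3x3 intrinsics, pixels), "k1" (the pictures are not rectified: a ray, as slopes to the right and down, at radius r is drawn at 1 + k1 r^2 times it, then the intrinsics apply), "extrinsics" (4x4, takes a point from world to camera coordinates). Camera axes: x right, y up, looking along -z (the intrinsics and any distortion apply to the point x, -y, -z); pixel columns grow to the right and rows downward; lengths in m; the calibration is good to about 2 mm. A picture is of the moment at which its call begins.
- robot.close_job(): hands the job in, once; it reports no verdict.
The state is a dict: "time": time; "joint_positions": joint angles; "qvel": joint speeds; "joint_torque": joint torques, N m; "tool_pos": TCP position; "ee_rot": TCP orientation; "wrist_force": force on the tool from outside, world axes, zero at the start; "wrist_torque": the same for the moment, N m; "width": finger opening in m.
Only numpy, scipy, OpenCV 4.12 (cv2) and the standard library are available. Lean on these libraries where they do the work, as an engineer would, in place of code of your own. Each camera call takes 0.05 s, during which the arm holds its last target.

## Working session

There is one attempt and no reset: what is moved stays moved. The work goes in short steps, Python scripts to look and compute and a tool call to move; the robot and the scene stay as the last step left them, time stands still between calls to the robot, and variables do not carry over. Pictures are saved under pics/ and viewed, and the job is handed in when it is done.

Besides the shell and the picture viewer there is one more tool, called after "Request:" in YAML: its name, and indented under it one key for each argument. drive_tool: Moves the arm, as the interface text tells. Shift numbers are shares of 0.25 m and turn numbers shares of 360 degrees, none past 1 either way. Its arguments: {"type":"object","properties":{"commands":{"type":"array","items":{"type":"array","items":{"type":"array","items":{"type":"number","minimum":-1,"maximum":1}}}},"grip":{"type":"number"}},"required":["commands"]}

```bash
mkdir -p pics; ls; cat > h.py <<'E'
import numpy as np, cv2
from bench import robot, imaging
def snap(n,f):
    s=imaging.snapshot(n); cv2.imwrite('pics/'+f,cv2.cvtColor(s['pixels'],cv2.COLOR_RGB2BGR)); np.savez('/tmp/'+f+'.npz',**{k:np.array(v) for k,v in s.items()}); return s
def load(f): return dict(np.load('/tmp/'+f+'.npz'))
def ray(s,u,v):
    K=s['mtx'];k1=float(s['k1'])
    p=cv2.undistortPoints(np.array([[[u,v]]],float),K,np.array([k1,0,0,0,0]))[0,0]
    E=s['extrinsics'];R=E[:3,:3];t=E[:3,3]
    d=R.T@np.array([p[0],-p[1],-1.]);o=-R.T@t
    return o,d
def onz(s,u,v,z):
    o,d=ray(s,u,v);return o+d*(z-o[2])/d[2]
def dep(s,u,v):
    o,d=ray(s,u,v);return o+d*float(s['z_map'][int(round(v)),int(round(u))])
def proj(s,P):
    E=s['extrinsics'];c=E[:3,:3]@np.asarray(P,float)+E[:3,3]
    x,y=c[0]/-c[2],-c[1]/-c[2];r2=x*x+y*y;f=1+float(s['k1'])*r2
    K=s['mtx'];return np.array([K[0,0]*x*f+K[0,2],K[1,1]*y*f+K[1,2]])
E
python3 - <<'E'
from h import *
print(robot.get_obs())
for n in('scene','top'):
    s=snap(n,n+'0.png'); print(n,s['mtx'],s['k1'],s['extrinsics'])
E
```

```text
pics
{'time': 0.0, 'joint_positions': array([ 1.08890612e+00,  8.79335960e-02,  1.37219913e+00, -1.82806646e-05,
        1.68360179e+00, -1.03078587e-01]), 'qvel': array([-0.000236  ,  0.00013937,  0.00059957,  0.00010218,  0.00057778,
        0.00153372]), 'joint_torque': array([ 5.25815831e-04, -3.40173948e+01, -3.02427936e+01,  7.18025677e-02,
        3.29172739e-02, -1.71929819e-04]), 'tool_pos': array([0.20314982, 0.51053256, 0.20434384]), 'ee_rot': array([-1.66539237,  1.56865439, -2.04420603]), 'wrist_force': array([-0.50217213,  0.64572484,  0.08257195]), 'wrist_torque': array([-0.01206092,  0.03625387, -0.00395674]), 'width': 0.09391423377171303}
scene [[512.6387119    0.         318.73088923]
 [  0.         512.6387119  239.12520551]
 [  0.           0.           1.        ]] -0.02760008343018771 [[ 0.88179264 -0.47163215  0.00220081 -0.38598298]
 [ 0.30982013  0.58276455  0.75126358 -0.36883566]
 [-0.35560261 -0.66177684  0.65999863 -0.70899887]
 [ 0.          0.          0.          1.        ]]
top [[516.72052517   0.         322.50600688]
 [  0.         516.72052517 236.1750384 ]
 [  0.           0.           1.        ]] -0.11143723717780346 [[-0.00916182 -0.99989072 -0.01160212  0.2452416 ]
 [ 0.98994752 -0.01070713  0.14102933 -0.55074349]
 [-0.14113814 -0.01019341  0.98993743 -0.86772022]
 [ 0.          0.          0.          1.        ]]
```

View pics/scene0.png

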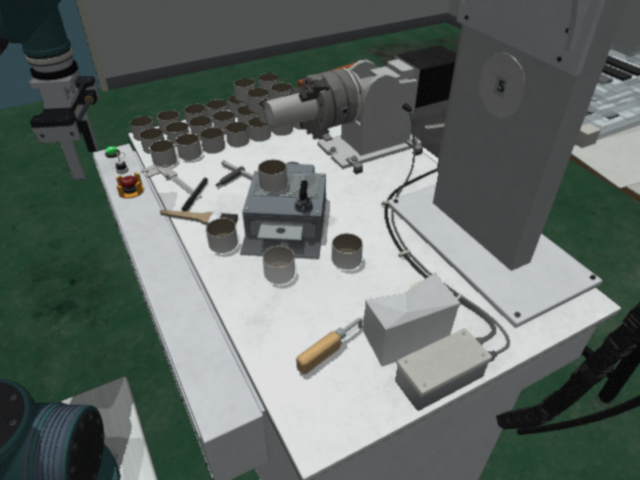

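View pics/top0.png

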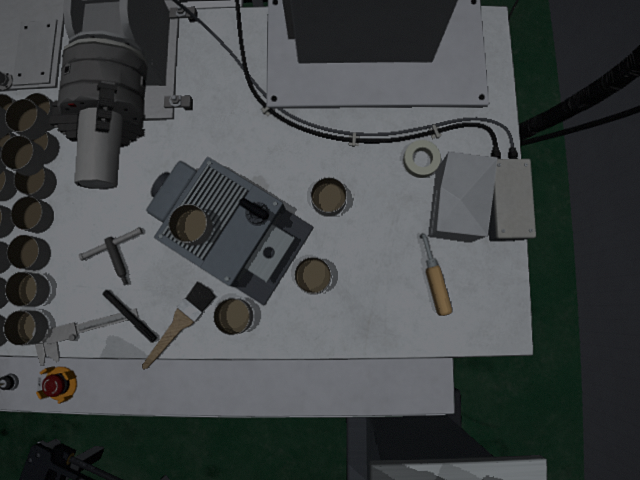

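The scene view shows the box at about (285,215) with the front cup at (279,265). The hook is at (330,345), next to the carton. In the top view the box is turned, with its front facing lower right, the lip hole near (268,252), the plunger near (258,210) and the hook at (435,280). I'll zoom in to pick points.

```bash
python3 - <<'E'
import cv2
a=cv2.imread('pics/top0.png'); cv2.imwrite('pics/t0box.png',cv2.resize(a[145:345,140:360],None,fx=3.6,fy=3,interpolation=cv2.INTER_CUBIC) if 0 else cv2.resize(a[150:340,140:360],None,fx=3,fy=3,interpolation=cv2.INTER_CUBIC))
cv2.imwrite('pics/t0hook.png',cv2.resize(a[220:330,390:520],None,fx=5,fy=5,interpolation=cv2.INTER_CUBIC))
E
```

```text
(no output)
```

View pics/t0box.png

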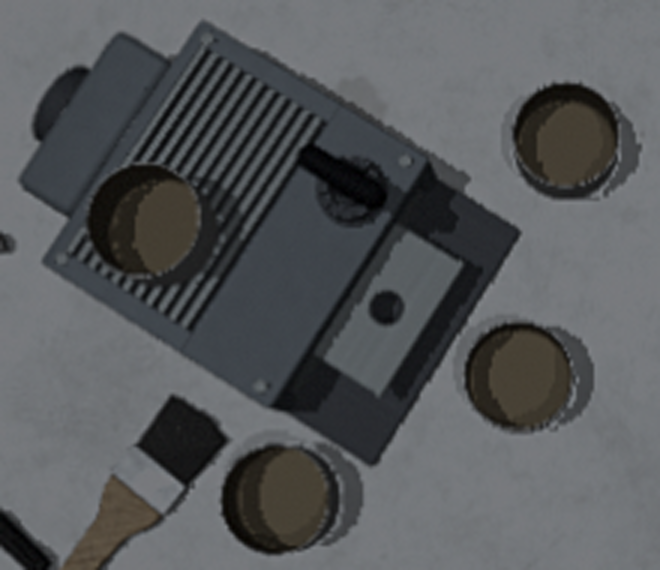

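View pics/t0hook.png

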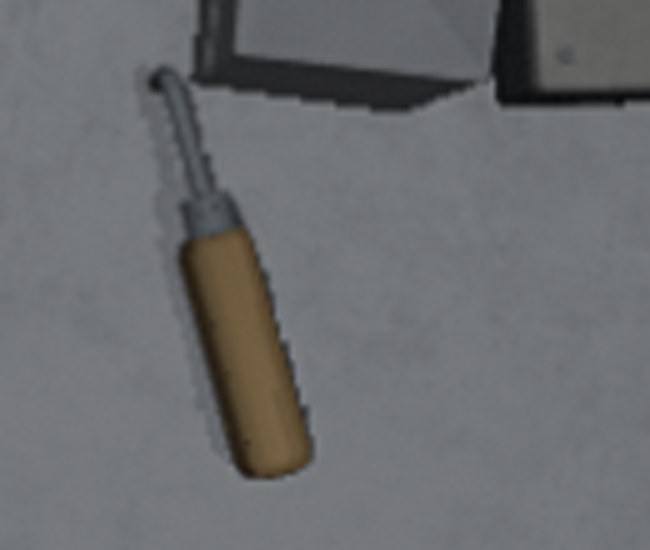

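```bash
cat >> h.py <<'E'
def procr(L,W):
    L=np.array(L);W=np.array(W)[:,:2];l=L-L.mean(0);w=W-W.mean(0)
    th=np.arctan2((l[:,0]*w[:,1]-l[:,1]*w[:,0]).sum(),(l*w).sum())
    R=np.array([[np.cos(th),-np.sin(th)],[np.sin(th),np.cos(th)]])
    t=W.mean(0)-R@L.mean(0);return th,R,t,(W-(L@R.T+t))
E
python3 - <<'E'
from h import *
s=load('top0.png')
f=lambda a,b:(140+a/3-1/3,150+b/3-1/3)
L=[(-.085,-.085),(-.085,.085),(.075,-.085),(.075,.085),(-.145,-.085),(-.145,.085),(-.106,0)]
P=[(430,160,.07),(275,407,.07),(200,22,.07),(45,262,.07),(522,232,.006),(375,465,.006),(386,308,.042)]
W=[onz(s,*f(a,b),z) for a,b,z in P]
th,R,t,res=procr(L,W); print('box',np.degrees(th),t);print((res*1000).round(1)); print(P)
print('plunger exp',R@[-.058,-.045]+t,'hole',R@[-.106,0]+t)
a=onz(s,*f(310,154),.126);b=onz(s,*f(378,192),.126);print('bar',a,b,(a+b)/2,np.linalg.norm(a-b),np.degrees(np.arctan2(*(a-b)[1::-1])))
for n,a,b,z in[('front',522,377,.047),('near',281,498,.047),('far',567,138,.047),('deck',147,220,.117)]:
    p=onz(s,*f(a,b),z); print(n,p,'inbox',R.T@(p[:2]-t))
g=lambda a,b:(390+a/5-.4,220+b/5-.4)
e1=onz(s,*g(275,472),.03);
b1=onz(s,*g(212,240),.036);b2=onz(s,*g(275,468),.036);d=b1-b2
print('handle',b1,b2,np.linalg.norm(d),(b1+b2)/2,np.degrees(np.arctan2(d[1],d[0])))
print('bend',onz(s,*g(165,72),.026), 'edges',onz(s,*g(182,250),.03),onz(s,*g(248,235),.03),onz(s,*g(310,460),.03),onz(s,*g(240,472),.03))
for u,v in[(432,285),(268,252),(258,210),(316,275)]: print(dep(s,u,v))
E
```

```text
box 57.940678412791435 [0.58179865 0.42304677]
[[-1.4  0.9]
 [ 2.2 -2. ]
 [-1.9  0.8]
 [ 1.1 -2.5]
 [-1.7  1.1]
 [ 1.9  0. ]
 [-0.1  1.6]]
[(430, 160, 0.07), (275, 407, 0.07), (200, 22, 0.07), (45, 262, 0.07), (522, 232, 0.006), (375, 465, 0.006), (386, 308, 0.042)]
plunger exp [0.58914988 0.35000596] hole [0.52553417 0.33321188]
bar [0.59970246 0.36665233 0.126     ] [0.57844292 0.3297379  0.126     ] [0.58907269 0.34819512 0.126     ] 0.04259862840144398 60.06175617086554
front [0.48406511 0.25556072 0.047     ] inbox [-0.19382093 -0.00607202]
near [0.41571616 0.39439196 0.047     ] inbox [-0.11244101  0.12554485]
far [0.62435215 0.22812428 0.047     ] inbox [-0.14260935 -0.13952832]
deck [0.56632307 0.45708343 0.117     ] inbox [0.02063164 0.0311821 ]
handle [0.49597266 0.04797547 0.036     ] [0.4161362 0.0285773 0.036    ] 0.08215929618128474 [0.45605443 0.03827638 0.036     ] 13.656730949692784
bend [0.55722161 0.06063081 0.026     ] edges [0.49304266 0.05756843 0.03      ] [0.49804817 0.03385723 0.03      ] [0.41864969 0.01474191 0.03      ] [0.41489464 0.03965323 0.03      ]
[0.4657157  0.04797137 0.03060345]
[0.52970594 0.33930727 0.00891064]
[0.58496357 0.34241962 0.12410866]
[0.48751172 0.25255164 0.00344391]
```

```bash
python3 - <<'E'
import cv2
from h import *
s=load('scene0.png');a=cv2.imread('pics/scene0.png')
th=np.radians(57.94);R=np.array([[np.cos(th),-np.sin(th)],[np.sin(th),np.cos(th)]]);t=np.array([.5818,.4230])
b=cv2.resize(a[150:300,200:380],None,fx=4,fy=4,interpolation=cv2.INTER_CUBIC)
for L in[(-.085,-.085,.07),(-.085,.085,.07),(.075,-.085,.07),(.075,.085,.07),(-.145,-.085,.006),(-.145,.085,.006),(-.106,0,.042),(-.058,-.045,.115),(-.058-.027,-.045,.126),(-.058+.027,-.045,.126)]:
    p=proj(s,[*(R@L[:2]+t),L[2]]); q=(p-[200,150])*4+1.5; cv2.circle(b,tuple(int(x) for x in q.round()),3,(0,0,255),1)
for P in[(.484,.2556,.047),(.4157,.3944,.047),(.6244,.2281,.047)]:
    q=(proj(s,P)-[200,150])*4+1.5;cv2.circle(b,tuple(int(x) for x in q.round()),3,(0,255,0),1)
cv2.imwrite('pics/s0box.png',b)
b=cv2.resize(a[300:390,280:400],None,fx=5,fy=5,interpolation=cv2.INTER_CUBIC)
for P in[(.456,.0383,.036),(.496,.048,.036),(.416,.0286,.036),(.5572,.0606,.026)]:
    q=(proj(s,P)-[280,300])*5+2;cv2.circle(b,tuple(int(x) for x in q.round()),3,(0,0,255),1)
cv2.imwrite('pics/s0hook.png',b)
E
```

```text
(no output)
```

View pics/s0box.png

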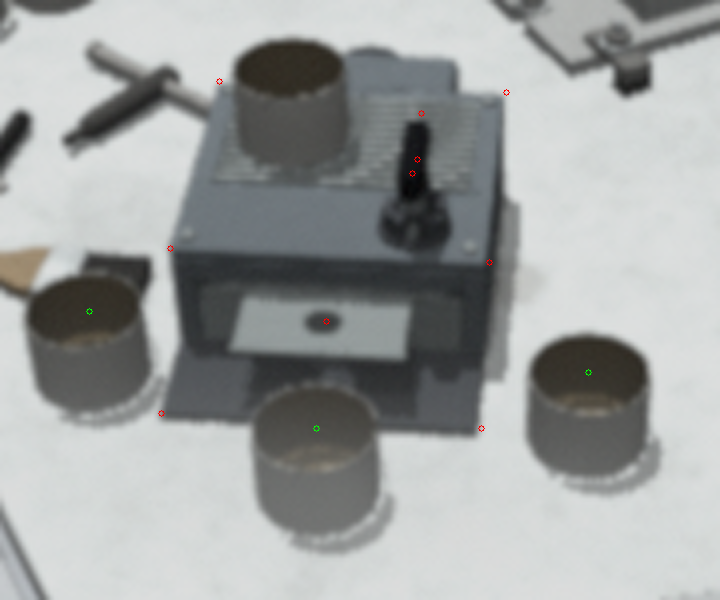

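View pics/s0hook.png

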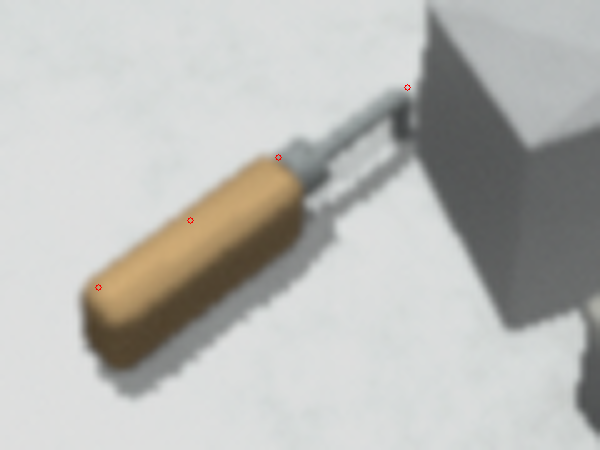

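```bash
python3 - <<'E'
from h import *
from scipy.spatial.transform import Rotation as Ro
s=load('scene0.png')
f=lambda a,b:(200+(a-1.5)/4,150+(b-1.5)/4)
L=[(-.085,-.085),(-.085,.085),(.075,-.085),(-.145,-.085),(-.145,.085),(-.106,0)]
P=[(493,257,.07),(178,247,.07),(503,97,.07),(475,434,.006),(162,416,.006),(322,321,.042)]
W=[onz(s,*f(a,b),z) for a,b,z in P]
th,R,t,res=procr(L,W); print('box',np.degrees(th),t);print((res*1000).round(1))
print('plunger exp',R@[-.058,-.045]+t,'hole',R@[-.106,0]+t)
a=onz(s,*f(416,124),.126);b=onz(s,*f(405,190),.126);print('bar',a,b,np.degrees(np.arctan2(*(a-b)[1::-1])))
print('cup',onz(s,*f(316,427),.047))
g=lambda a,b:(280+(a-2)/5,300+(b-2)/5)
p=[onz(s,*g(*q),.036) for q in[(268,153),(300,178),(85,290),(122,328)]];print(p)
c=sum(p)/4;d=p[0]+p[1]-p[2]-p[3];print('handle',c,np.degrees(np.arctan2(d[1],d[0])),onz(s,*g(402,141),.0))
print(Ro.from_euler('xyz',robot.get_obs()['ee_rot']).as_matrix().round(3))
E
```

```text
box 57.818321574597796 [0.58128182 0.42198738]
[[ 4.7  3.9]
 [ 4.6 -0.4]
 [-3.8 -2.3]
 [-4.  -1.3]
 [ 0.  -1.8]
 [-1.4  1.9]]
plunger exp [0.58847705 0.34893104] hole [0.52482562 0.33227285]
bar [0.59645328 0.36481886 0.126     ] [0.56528476 0.31558729 0.126     ] 57.66208835665614
cup [0.4840922  0.25607221 0.047     ]
[array([0.49362741, 0.05110127, 0.036     ]), array([0.49804869, 0.0363633 , 0.036     ]), array([0.41170154, 0.02954512, 0.036     ]), array([0.41577035, 0.01038335, 0.036     ])]
handle [0.454787   0.03184826 0.036     ] 16.145403279400238 [0.55473437 0.05742701 0.        ]
[[-0.001  0.37   0.929]
 [-0.002  0.929 -0.37 ]
 [-1.    -0.002 -0.   ]]
```

Request:
drive_tool:
  commands:
    - [[0,0,0,0.0232],[0,0,0,0.0232],[0,0,0,0.0232],[0,0,0,0.0232],[0,0,0,0.0232],[0,0,0,0.0232],[0,0,0,0.0232],[0,0,0,0.0232],[0,0,0,0.0232],[0,0,0,0.0232],[0,0,0,0.0232],[0,0,0,0.0232],[0,0,0,0]]
  grip: 1

```text
time: 1.4
tool_pos: [0.2033, 0.5107, 0.2049]
ee_rot: [0.081, 1.57, -2.047]
wrist_force: [-0.5, -0.5, -0.1]
width: 0.0939
```

```bash
cat >> h.py <<'E'
from scipy.spatial.transform import Rotation as Ro
def go(T,phi=None):
    o=robot.get_obs();M=Ro.from_euler('xyz',o['ee_rot']).as_matrix()
    f=np.degrees(np.arctan2(M[1,1],M[0,1]))
    print('t',o['time'],'tcp',o['tool_pos'].round(4),'phi',f.round(2),'x',M[:,0].round(3),'F',o['wrist_force'].round(2),'w',round(o['width'],4))
    if T is not None:
        d=np.asarray(T)-o['tool_pos'];print('shift frac',(M.T@d/.25).round(4),'dist',np.linalg.norm(d).round(3))
    if phi is not None: print('turn frac',((f-phi)/360).round(4))
E
python3 -c "
from h import *
go([.484,.256,.20],-32.1)"
```

```text
t 1.4 tcp [0.2033 0.5107 0.2049] phi -31.91 x [-0.001 -0.001 -1.   ] F [-0.46 -0.52 -0.06] w 0.0939
shift frac [0.0199 1.4918 0.2713] dist 0.379
turn frac 0.0005
```

Request:
drive_tool:
  commands:
    - [[0,0.05,0.01,0.0005],[0,0.1,0.0187,0],[0,0.13,0.0237,0],[0,0.13,0.0237,0],[0,0.13,0.0237,0],[0,0.13,0.0237,0],[0,0.13,0.0237,0],[0,0.13,0.0237,0],[0,0.13,0.0237,0],[0,0.13,0.0237,0],[0,0.13,0.0237,0],[0,0.1,0.018,0],[0,0.0718,0.0123,0],[0,0,0,0],[0,0,0,0]]

```text
time: 2.9
tool_pos: [0.4829, 0.2547, 0.2053]
ee_rot: [-1.239, 1.57, 2.913]
wrist_force: [-0.2, -0.4, 0.9]
width: 0.0942
```

```bash
python3 -c "
from h import *
go([.484,.256,.012],-32.1)"
```

```text
t 2.9 tcp [0.4829 0.2547 0.2053] phi -32.1 x [-0.001  0.    -1.   ] F [-0.19 -0.38  0.93] w 0.0942
shift frac [ 0.7731  0.0016 -0.0068] dist 0.193
turn frac -0.0
```

Request:
drive_tool:
  commands:
    - [[0.05,0.0016,-0.0068,0],[0.1,0,0,0],[0.1,0,0,0],[0.1,0,0,0],[0.1,0,0,0],[0.08,0,0,0],[0.08,0,0,0],[0.06,0,0,0],[0.05,0,0,0],[0.03,0,0,0],[0.023,0,0,0],[0,0,0,0],[0,0,0,0]]

```text
time: 4.2
tool_pos: [0.4849, 0.2566, 0.0129]
ee_rot: [2.585, 1.569, 0.454]
wrist_force: [-0.3, -0.4, -0.2]
width: 0.094
```

Request:
drive_tool:
  commands:
    - [[0,0,0,0],[0,0,0,0],[0,0,0,0],[0,0,0,0],[0,0,0,0],[0,0,0,0],[0,0,0,0],[0,0,0,0],[0,0,0,0],[0,0,0,0]]
  grip: 0.5

```text
time: 5.2
tool_pos: [0.4845, 0.2565, 0.0125]
ee_rot: [3.104, 1.57, 0.973]
wrist_force: [-2.0, 0.1, 2.6]
width: 0.0631
```

```bash
python3 -c "
from h import *
snap('scene','s1.png')
go([.484,.256,.06],-32.1)"
```

```text
t 5.25 tcp [0.4845 0.2565 0.0125] phi -32.11 x [ 0.  0. -1.] F [-1.3   0.17  2.4 ] w 0.0633
shift frac [-0.1901 -0.0005  0.0026] dist 0.048
turn frac -0.0
```

View pics/s1.png

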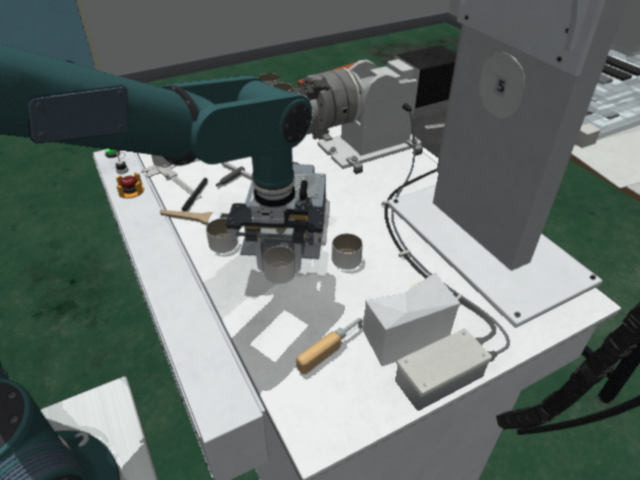

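The cup is gripped, with width at 63 mm against its 64 mm diameter. The fingers sit between box and robot, clear of the other cups at (222,235) and (347,250). Next I lift it, carry it to the right of the tray's way and set it down.

Request:
drive_tool:
  commands:
    - [[-0.03,0,0,0],[-0.05,0,0,0],[-0.05,0,0,0],[-0.04,0,0.02,0],[0,0.02,0.04,0],[0,0.05,0.05,0],[0,0.08,0.05,0],[0,0.08,0.03,0],[0,0.08,0.02,0],[0,0.08,0.02,0],[0,0.06,0.005,0],[0,0.03,0,0],[0,0,0,0],[0.05,0,0,0],[0.05,0,0,0],[0.03,0,0,0],[0.02,0,0,0],[0.01,0,0,0],[0.006,0,0,0],[0,0,0,0]]

```text
time: 7.25
tool_pos: [0.5549, 0.143, 0.0134]
ee_rot: [2.6, 1.57, 0.469]
wrist_force: [-0.4, 0.3, 0.1]
width: 0.0631
```

```bash
python3 -c "
from h import *
go([.555,.143,.0125],-32.1)"
```

```text
t 7.25 tcp [0.5549 0.143  0.0134] phi -32.1 x [ 0.  0. -1.] F [-0.41  0.32  0.14] w 0.0631
shift frac [ 0.0034  0.0001 -0.0003] dist 0.001
turn frac -0.0
```

Request:
drive_tool:
  commands:
    - [[0.003,0,0,0],[0,0,0,0],[0,0,0,0]]

```text
time: 7.55
tool_pos: [0.5551, 0.1429, 0.0128]
ee_rot: [2.394, 1.57, 0.262]
wrist_force: [0.3, 0.3, 0.0]
width: 0.0635
```

Request:
drive_tool:
  commands:
    - [[0,0,0,0],[0,0,0,0],[0,0,0,0],[0,0,0,0],[0,0,0,0],[-0.05,0,0,0],[-0.1,0,0,0],[-0.15,0,0,0],[-0.15,0,0,0],[-0.15,0,0,0],[-0.1,0,0,0],[-0.05,0,0,0],[0,0,0,0],[0,0,0,0]]
  grip: 1

```text
time: 8.95
tool_pos: [0.5543, 0.1427, 0.1988]
ee_rot: [-0.886, 1.569, -3.017]
wrist_force: [-0.8, -0.4, -1.1]
width: 0.0937
```

```bash
python3 -c "
from h import *
snap('scene','s2.png');snap('top','t2.png')
go([.5888,.3494,.2],-32.1)"
```

```text
t 9.05 tcp [0.5538 0.1427 0.1976] phi -32.11 x [-0.004 -0.001 -1.   ] F [-0.38 -0.21 -0.47] w 0.0942
shift frac [-0.0107 -0.3209 -0.7749] dist 0.21
turn frac -0.0
```

View pics/t2.png

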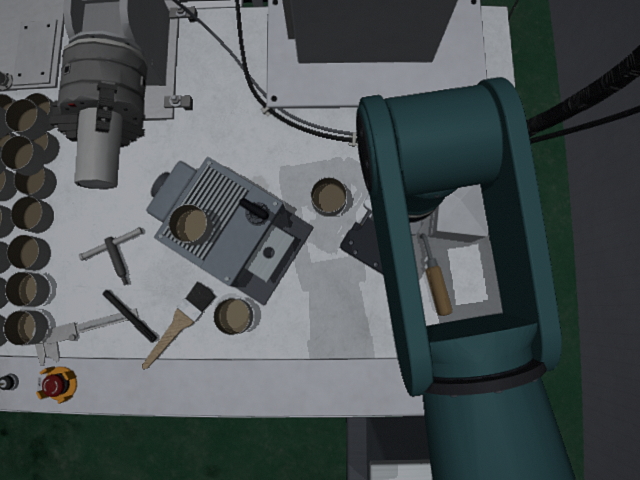

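View pics/s2.png

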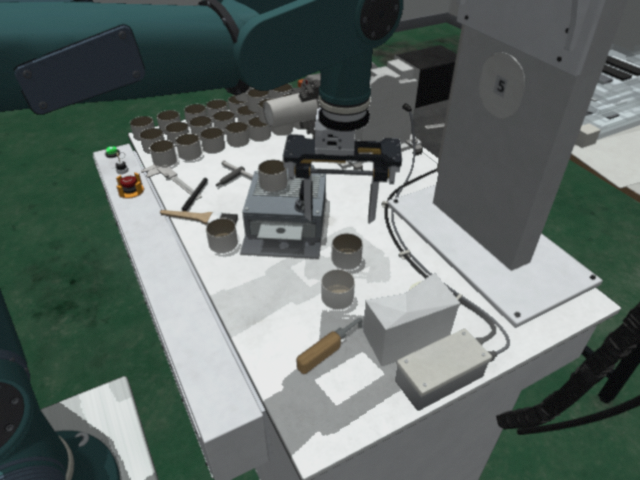

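The front cup now stands upright at scene (338,290), beside the tray's way, and the other cups haven't moved. Next I go above the plunger.

Request:
drive_tool:
  commands:
    - [[-0.01,-0.02,-0.05,0],[0,-0.04,-0.1,0],[0,-0.05,-0.12,0],[0,-0.05,-0.12,0],[0,-0.05,-0.12,0],[0,-0.05,-0.12,0],[0,-0.04,-0.09,0],[0,-0.02,-0.055,0],[0,0,0,0],[0,0,0,0]]

```text
time: 10.05
tool_pos: [0.5895, 0.3498, 0.2013]
ee_rot: [-0.436, 1.569, -2.567]
wrist_force: [0.8, -0.4, 0.0]
width: 0.0941
```

```bash
python3 -c "
from h import *
go([.5888,.3494,.097],-32.1)"
```

```text
t 10.05 tcp [0.5895 0.3498 0.2013] phi -32.06 x [-0.002 -0.001 -1.   ] F [ 0.83 -0.36  0.02] w 0.0941
shift frac [ 0.417  -0.0013  0.0022] dist 0.104
turn frac 0.0001
```

Request:
drive_tool:
  commands:
    - [[0.04,-0.001,0.002,0],[0.08,0,0,0],[0.08,0,0,0],[0.08,0,0,0],[0.06,0,0,0],[0.04,0,0,0],[0.025,0,0,0],[0.01,0,0,0],[0,0,0,0]]

```text
time: 10.95
tool_pos: [0.5898, 0.3492, 0.0991]
ee_rot: [2.639, 1.57, 0.508]
wrist_force: [-0.1, 0.1, 1.0]
width: 0.094
```

Request:
drive_tool:
  commands:
    - [[0,0,0,0],[0,0,0,0],[0,0,0,0],[0,0,0,0],[0,0,0,0],[0,0,0,0],[0,0,0,0],[0,0,0,0],[0,0,0,0],[0,0,0,0],[0,0,0,0],[0,0,0,0]]
  grip: 0

```text
time: 12.15
tool_pos: [0.5882, 0.35, 0.0988]
ee_rot: [-1.42, 1.568, 2.732]
wrist_force: [-4.6, 1.4, 1.6]
width: 0.0138
```

```bash
python3 -c "
from h import *
go([.5888,.3494,.112],-32.1)"
```

```text
t 12.15 tcp [0.5882 0.35   0.0988] phi -32.06 x [-0.003  0.001 -1.   ] F [-4.57  1.4   1.65] w 0.0138
shift frac [-0.0529  0.0032  0.0009] dist 0.013
turn frac 0.0001
```

Request:
drive_tool:
  commands:
    - [[0,-0.006,0,0],[-0.01,0,0,0],[-0.015,0,0,0],[-0.015,0,0,0],[-0.015,0,0,0],[-0.005,0,0,0],[0,0,0,0],[0,0,0,0],[0,0,0,0]]

```text
time: 13.05
tool_pos: [0.588, 0.35, 0.1131]
ee_rot: [-0.825, 1.57, -2.956]
wrist_force: [0.3, 2.4, -10.3]
width: 0.0137
```

```bash
python3 -c "
from h import *
snap('scene','s3.png');snap('top','t3.png')
go([.5888,.3494,.112],-32.1)"
```

```text
t 13.15 tcp [0.588  0.35   0.1134] phi -32.11 x [-0.001 -0.    -1.   ] F [-0.31  3.57 -9.78] w 0.0139
shift frac [0.0055 0.0039 0.0004] dist 0.002
turn frac -0.0
```

View pics/s3.png

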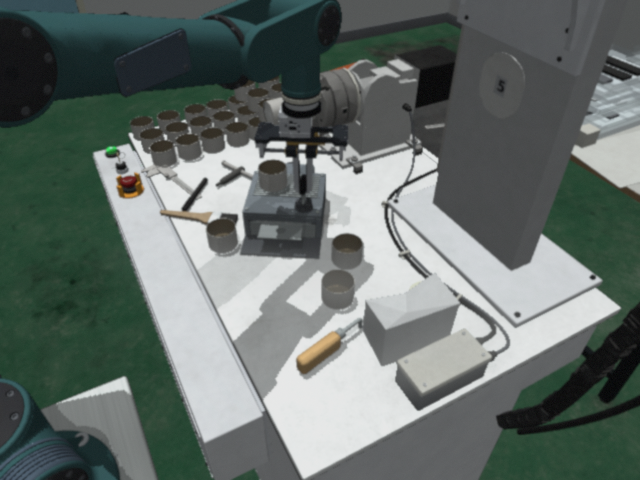

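The fingers hold the T handle and the wrist reads 10 N downward, so the plunger is lifted about 14.6 mm against its spring. Now I turn it 60° CCW.

Request:
drive_tool:
  commands:
    - [[0,0,0,-0.01],[0,0,0,-0.02],[0,0,0,-0.02],[0,0,0,-0.02],[0,0,0,-0.02],[0,0,0,-0.02],[0,0,0,-0.02],[0,0,0,-0.02],[0,0,0,-0.0165],[0,0,0,0],[0,0,0,0],[0,0,0,0]]

```text
time: 14.35
tool_pos: [0.5889, 0.3501, 0.114]
ee_rot: [1.408, 1.569, 0.321]
wrist_force: [2.2, 2.9, -10.8]
width: 0.0138
```

```bash
python3 -c "
from h import *
go([.5888,.3494,.106],27.9);print(robot.get_obs()['wrist_torque'])"
```

```text
t 14.35 tcp [0.5889 0.3501 0.114 ] phi 27.74 x [ 0.002  0.001 -1.   ] F [  2.23   2.87 -10.81] w 0.0138
shift frac [ 0.032  -0.0018  0.0021] dist 0.008
turn frac -0.0005
[ 0.77951772 -0.55132549 -0.02393259]
```

Request:
drive_tool:
  commands:
    - [[0.006,0,0,0],[0.008,0,0,0],[0.006,0,0,0],[0.003,0,0,0],[0,0,0,0],[0,0,0,0]]

```text
time: 14.95
tool_pos: [0.5889, 0.3501, 0.1085]
ee_rot: [1.398, 1.569, 0.313]
wrist_force: [3.9, 3.6, -8.8]
width: 0.0144
```

```bash
python3 -c "
from h import *
go([.5888,.3494,.106],27.9);print(robot.get_obs()['wrist_torque'])"
```

```text
t 14.95 tcp [0.5889 0.3501 0.1085] phi 27.81 x [ 0.002  0.001 -1.   ] F [ 3.89  3.55 -8.79] w 0.0144
shift frac [ 0.0101 -0.0017  0.0022] dist 0.003
turn frac -0.0003
[ 0.68475741 -0.75164662 -0.00757746]
```

Request:
drive_tool:
  commands:
    - [[0.003,0,0,0],[0.003,0,0,0],[0,0,0,0],[0,0,0,0]]

```text
time: 15.35
tool_pos: [0.5889, 0.3501, 0.1076]
ee_rot: [1.414, 1.569, 0.328]
wrist_force: [2.4, 2.5, -5.6]
width: 0.0139
```

Request:
drive_tool:
  commands:
    - [[0,0,0,0],[0,0,0,0],[0,0,0,0],[0,0,0,0],[0,0,0,0],[0,0,0,0],[-0.03,0,0,0],[-0.08,0,0,0],[-0.12,0,0,0],[-0.12,0,0,0],[-0.06,0,0,0],[0,0,0,0],[0,0,0,0]]
  grip: 0.6

```text
time: 16.65
tool_pos: [0.5881, 0.3499, 0.2082]
ee_rot: [-1.649, 1.57, -2.734]
wrist_force: [0.4, 0.6, -0.9]
width: 0.0565
```

```bash
python3 -c "
from h import *
s=snap('scene','s4.png')
a=cv2.imread('pics/s4.png');cv2.imwrite('pics/s4c.png',cv2.resize(a[140:300,200:380],None,fx=4,fy=3.75,interpolation=cv2.INTER_CUBIC))
go([.4635,.037,.2],-76)"
```

```text
t 16.7 tcp [0.5877 0.3497 0.207 ] phi 27.83 x [-0.003 -0.001 -1.   ] F [ 0.28 -0.57 -0.29] w 0.0566
shift frac [ 0.0309 -1.023   0.8741] dist 0.336
turn frac 0.2884
```

View pics/s4c.png

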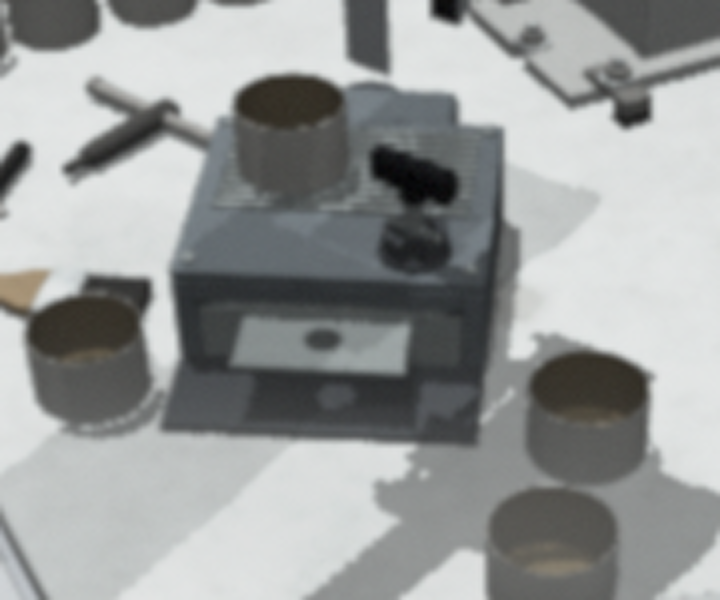

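The crop shows the T bar turned, running from (375,160) to (455,187). I'll check its angle and height.

```bash
python3 -c "
from h import *
s=load('s4.png');f=lambda a,b:(200+a/4,140+b/3.75)
for z in(.115,.124,.133): print(z,(proj(s,[.5885,.3495,z])-[200,140])*[4,3.75])
a=onz(s,*f(376,158),.133);b=onz(s,*f(456,183),.133);print(np.degrees(np.arctan2(*(a-b)[1::-1])),np.linalg.norm(a-b))
s=load('scene0.png')
for z in(.115,.124): print(z,(proj(s,[.5885,.3495,z])-[200,150])*4+1.5)
"
```

```text
0.115 [414.53065824 186.33813378]
0.124 [414.23502148 173.14419665]
0.133 [413.93626168 159.80422164]
122.44128691927288 0.0478187314745021
0.115 [416.03065824 160.26067604]
0.124 [415.73502148 146.18714309]
```

Bar centre height is about 0.124 m and the angle about 122° (expected 118°), so it's parked. Now the hook: first the turn, then travel.

Request:
drive_tool:
  commands:
    - [[0,0,0,0.0222],[0,0,0,0.0222],[0,0,0,0.0222],[0,0,0,0.0222],[0,0,0,0.0222],[0,0,0,0.0222],[0,0,0,0.0222],[0,0,0,0.0222],[0,0,0,0.0222],[0,0,0,0.0222],[0,0,0,0.0222],[0,0,0,0.0222],[0,0,0,0.0217],[0,0,0,0]]
  grip: 1

```text
time: 18.1
tool_pos: [0.5875, 0.3496, 0.2062]
ee_rot: [0.2, 1.566, -2.695]
wrist_force: [-0.3, 0.3, -0.9]
width: 0.0939
```

```bash
python3 -c "
from h import *
go([.456,.0355,.2],-75.8)"
```

```text
t 18.1 tcp [0.5875 0.3496 0.2062] phi -75.87 x [-0.004 -0.002 -1.   ] F [-0.27  0.27 -0.88] w 0.0939
shift frac [0.0294 1.0898 0.8165] dist 0.341
turn frac -0.0002
```

Request:
drive_tool:
  commands:
    - [[0,0.03,0.0225,0],[0,0.06,0.045,0],[0,0.11,0.0824,0],[0,0.11,0.0824,0],[0,0.11,0.0824,0],[0,0.11,0.0824,0],[0,0.11,0.0824,0],[0,0.11,0.0824,0],[0,0.11,0.0824,0],[0,0.11,0.0824,0],[0,0.07,0.0525,0],[0,0.05,0.0374,0],[0,0,0,0],[0,0,0,0]]

```text
time: 19.5
tool_pos: [0.4564, 0.0359, 0.2087]
ee_rot: [-1.761, 1.57, 1.628]
wrist_force: [-0.4, -1.2, -0.3]
width: 0.094
```

```bash
python3 -c "
from h import *
go([.456,.0355,.005],-75.8)"
```

```text
t 19.5 tcp [0.4564 0.0359 0.2087] phi -75.86 x [-0.     0.001 -1.   ] F [-0.38 -1.16 -0.3 ] w 0.094
shift frac [0.8149 0.0016 0.0022] dist 0.204
turn frac -0.0002
```

Request:
drive_tool:
  commands:
    - [[0.05,0.0016,0.002,0],[0.1,0,0,0],[0.12,0,0,0],[0.12,0,0,0],[0.12,0,0,0],[0.1,0,0,0],[0.08,0,0,0],[0.05,0,0,0],[0.04,0,0,0],[0.02,0,0,0],[0.012,0,0,0],[0,0,0,0],[0,0,0,0]]

```text
time: 20.8
tool_pos: [0.4571, 0.0354, 0.0068]
ee_rot: [2.906, 1.569, 0.011]
wrist_force: [0.4, 1.0, 0.2]
width: 0.094
```

Request:
drive_tool:
  commands:
    - [[0,0,0,0],[0,0,0,0],[0,0,0,0],[0,0,0,0],[0,0,0,0],[0,0,0,0],[0,0,0,0],[0,0,0,0],[0,0,0,0],[0,0,0,0],[0,0,0,0],[0,0,0,0]]
  grip: 0

```text
time: 22.0
tool_pos: [0.4564, 0.0354, 0.006]
ee_rot: [-2.374, 1.571, 1.014]
wrist_force: [0.1, 0.2, -0.4]
width: 0.0236
```

```bash
python3 -c "
from h import *
snap('scene','s5.png')
go([.456,.0355,.08],-32.1)"
```

```text
t 22.05 tcp [0.4564 0.0354 0.006 ] phi -75.88 x [ 0.  0. -1.] F [ 0.39  0.09 -0.16] w 0.0237
shift frac [-0.2962 -0.0007  0.0013] dist 0.074
turn frac -0.1216
```

View pics/s5.png

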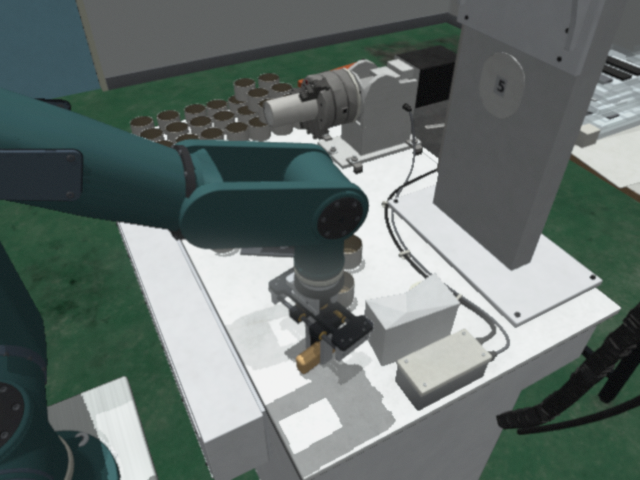

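The hook handle is gripped (width 23.7 mm against 24 mm). I lift it and turn it in line with the box.

Request:
drive_tool:
  commands:
    - [[-0.03,0,0,0],[-0.06,0,0,0],[-0.09,0,0,0],[-0.09,0,0,0],[-0.07,0,0,0],[-0.04,0,0,0],[0,0,0,-0.0176],[0,0,0,-0.0208],[0,0,0,-0.0208],[0,0,0,-0.0208],[0,0,0,-0.0208],[0,0,0,-0.0208],[0,0,0,0],[0,0,0,0]]

```text
time: 23.45
tool_pos: [0.4561, 0.0355, 0.1007]
ee_rot: [-1.224, 1.57, 2.925]
wrist_force: [0.4, -0.0, -0.6]
width: 0.024
```

```bash
python3 -c "
from h import *
go([.438,.194,.10],-32.1)"
```

```text
t 23.45 tcp [0.4561 0.0355 0.1007] phi -32.26 x [-0.001  0.    -1.   ] F [ 0.44 -0.05 -0.57] w 0.024
shift frac [ 0.003  -0.3997 -0.4976] dist 0.16
turn frac -0.0004
```

Request:
drive_tool:
  commands:
    - [[0,-0.03,-0.03,0],[0,-0.05,-0.06,0],[0,-0.06,-0.08,0],[0,-0.07,-0.08,0],[0,-0.07,-0.08,0],[0,-0.06,-0.08,0],[0,-0.04,-0.06,0],[0,-0.02,-0.03,0],[0,0,0,0],[0,0,0,0]]

```text
time: 24.45
tool_pos: [0.438, 0.1942, 0.1009]
ee_rot: [0.088, 1.57, -2.043]
wrist_force: [-0.8, -0.5, -1.4]
width: 0.0237
```

```bash
python3 -c "
from h import *
go([.4707,.2459,.10],-32.1)
for n in('scene','top'):
    snap(n,n[0]+'6.png')
    a=cv2.imread('pics/'+n[0]+'6.png');c=a[170:320,180:360];cv2.imwrite('pics/'+n[0]+'6c.png',cv2.resize(c,None,fx=4,fy=4,interpolation=cv2.INTER_CUBIC))"
```

```text
t 24.45 tcp [0.438  0.1942 0.1009] phi -32.12 x [-0.    -0.001 -1.   ] F [-0.82 -0.47 -1.43] w 0.0237
shift frac [ 0.0033  0.0009 -0.2449] dist 0.061
turn frac -0.0001
```

View pics/s6c.png

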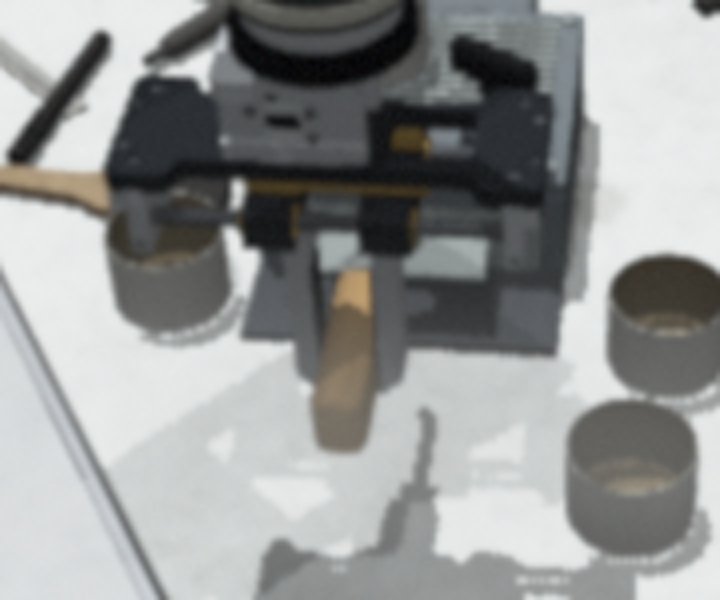

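View pics/t6.png

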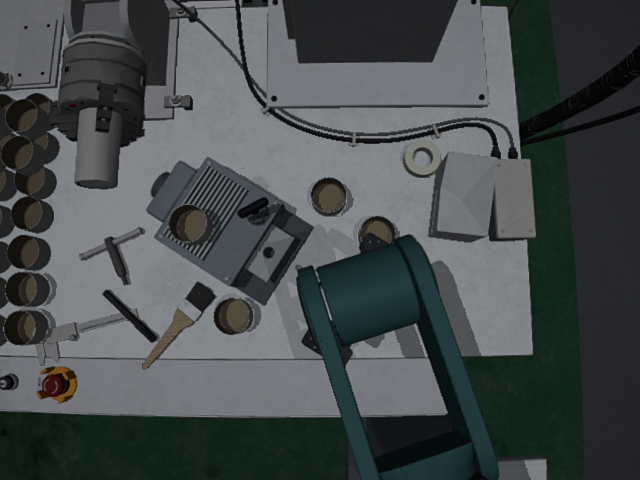

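The hook is in line with the box but the wrist hides its tip in both views. The grip pose plus the hole and plunger positions agree within about 1 mm, so I move above the hole and look again before lowering.

Request:
drive_tool:
  commands:
    - [[0,0,-0.03,0],[0,0,-0.06,0],[0,0,-0.07,0],[0,0,-0.05,0],[0,0,-0.035,0],[0,0,0,0],[0.04,0,0,0],[0.05,0,0,0],[0.04,0,0,0],[0.03,0,0,0],[0,0,0,0],[0,0,0,0]]

```text
time: 25.75
tool_pos: [0.4705, 0.2462, 0.0608]
ee_rot: [-0.77, 1.57, -2.901]
wrist_force: [0.6, 1.3, -1.8]
width: 0.024
```

```bash
python3 -c "
from h import *
go([.4705,.2461,.03],-32.1)
for n in('scene','top'):
    snap(n,n[0]+'7.png')
    a=cv2.imread('pics/'+n[0]+'7.png');c=a[170:320,200:380];cv2.imwrite('pics/'+n[0]+'7c.png',cv2.resize(c,None,fx=4,fy=4,interpolation=cv2.INTER_CUBIC))"
```

```text
t 25.75 tcp [0.4705 0.2462 0.0608] phi -32.12 x [-0. -0. -1.] F [ 0.62  1.27 -1.84] w 0.024
shift frac [0.123  0.     0.0003] dist 0.031
turn frac -0.0001
```

View pics/s7c.png

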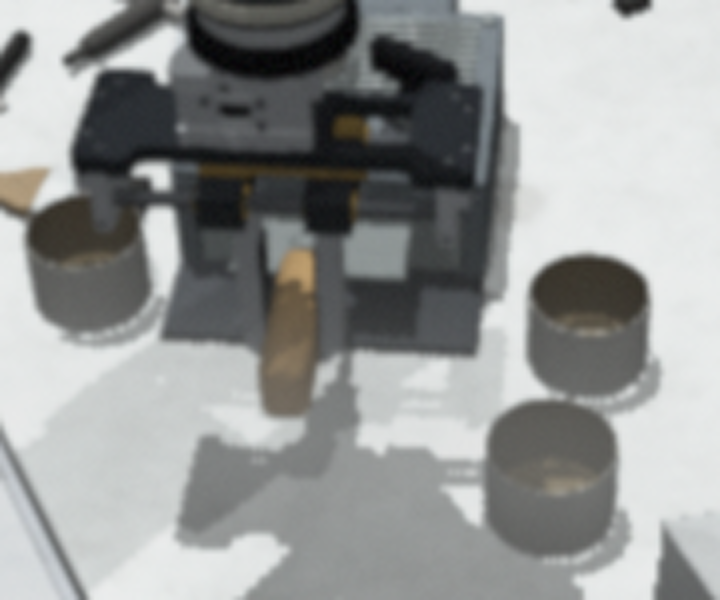

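View pics/t7c.png

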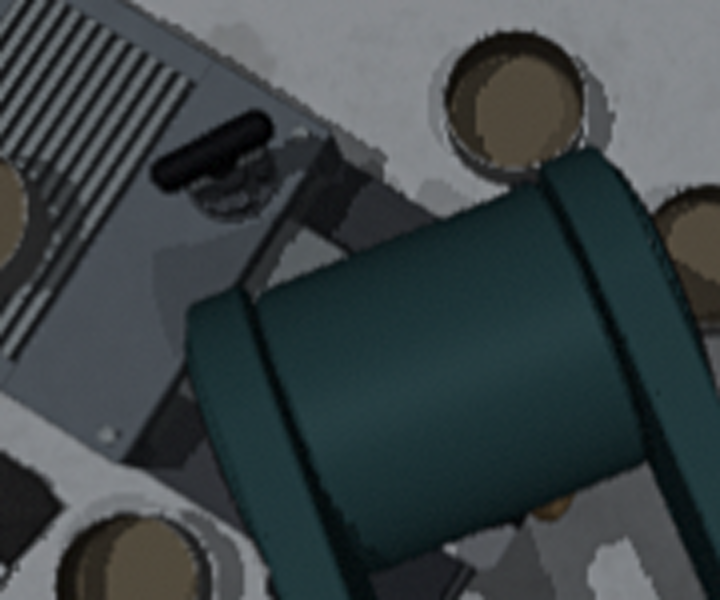

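Neither view shows the tip, because the gripper and forearm cover it. I lower in small steps and watch the wrist force. If the tip landed on the lip, Fz would rise at TCP z ≈ 0.048.

Request:
drive_tool:
  commands:
    - [[0.02,0,0,0],[0.02,0,0,0],[0.01,0,0,0],[0.01,0,0,0],[0.01,0,0,0],[0,0,0,0],[0,0,0,0]]

```text
time: 26.55
tool_pos: [0.4707, 0.2464, 0.0435]
ee_rot: [3.007, 1.571, 0.876]
wrist_force: [0.6, -0.2, -0.7]
width: 0.0237
```

```bash
python3 -c "
from h import *
go([.4705,.2461,.03],-32.1)"
```

```text
t 26.55 tcp [0.4707 0.2464 0.0435] phi -32.1 x [ 0.  0. -1.] F [ 0.61 -0.18 -0.75] w 0.0237
shift frac [ 0.0539 -0.0001  0.0013] dist 0.013
turn frac -0.0
```

No contact with the tip below the lip's top, so it's in the hole. I go down the rest.

Request:
drive_tool:
  commands:
    - [[0.02,0,0,0],[0.02,0,0,0],[0.014,0,0,0],[0,0,0,0],[0,0,0,0],[0,0,0,0]]

```text
time: 27.15
tool_pos: [0.4708, 0.2464, 0.0302]
ee_rot: [2.64, 1.57, 0.509]
wrist_force: [-0.0, -1.3, -1.1]
width: 0.0239
```

```bash
python3 -c "
from h import *
go(None)"
```

```text
t 27.15 tcp [0.4708 0.2464 0.0302] phi -32.11 x [ 0.  0. -1.] F [-0.05 -1.26 -1.14] w 0.0239
```

Request:
drive_tool:
  commands:
    - [[0,0,0.01,0],[0,0,0.015,0],[0,0,0.015,0],[0,0,0.02,0],[0,0,0.02,0],[0,0,0.02,0],[0,0,0.02,0],[0,0,0.02,0],[0,0,0.02,0]]

```text
time: 28.05
tool_pos: [0.4494, 0.2123, 0.0302]
ee_rot: [2.787, 1.57, 0.656]
wrist_force: [1.6, 2.6, -0.6]
width: 0.0237
```

```bash
python3 -c "
from h import *
go(None)
for n in('scene','top'):
    snap(n,n[0]+'8.png')
    a=cv2.imread('pics/'+n[0]+'8.png');c=a[170:320,200:380];cv2.imwrite('pics/'+n[0]+'8c.png',cv2.resize(c,None,fx=4,fy=4,interpolation=cv2.INTER_CUBIC))"
```

```text
t 28.05 tcp [0.4494 0.2123 0.0302] phi -32.11 x [ 0.001  0.    -1.   ] F [ 1.6   2.64 -0.61] w 0.0237
```

View pics/s8c.png

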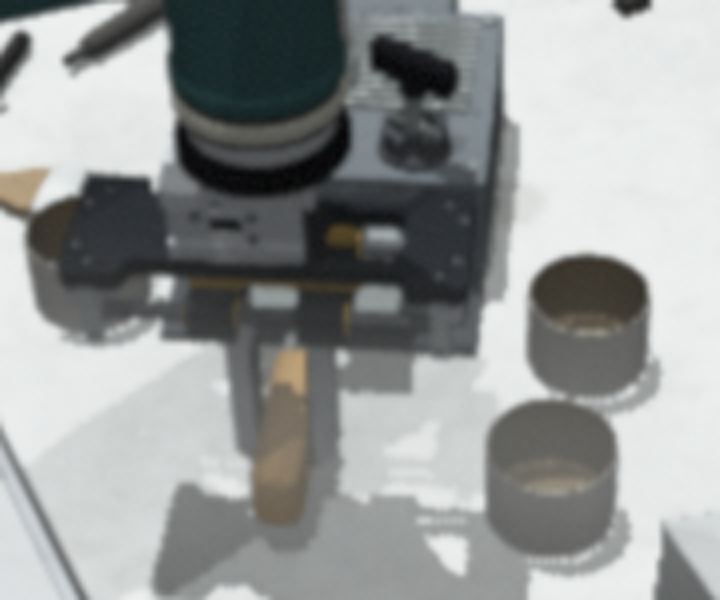

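View pics/t8c.png

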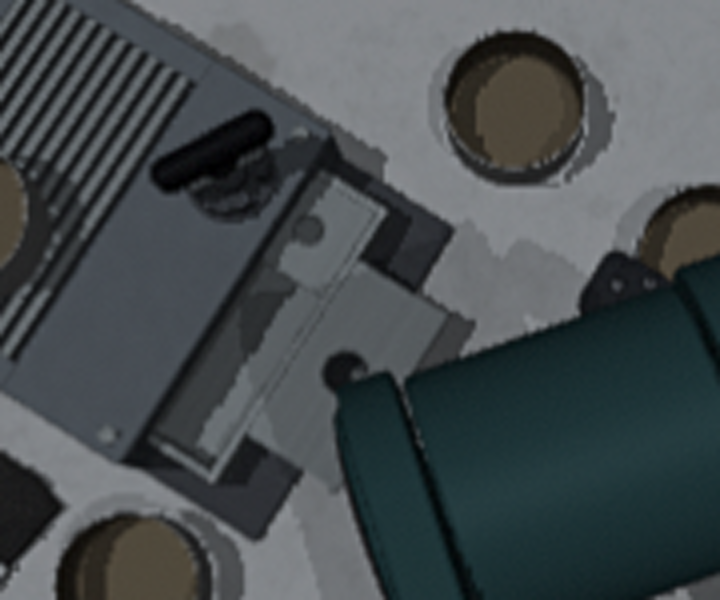

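The top view shows the tray drawn about 35 mm with the hook in the hole at about (350,372) in the crop. The pull force is about 3 N and the cups are clear. I keep pulling.

Request:
drive_tool:
  commands:
    - [[0,0,0.02,0],[0,0,0.02,0],[0,0,0.02,0],[0,0,0.02,0],[0,0,0.02,0],[0,0,0.02,0],[0,0,0.02,0],[0,0,0.02,0],[0,0,0.01,0],[0,0,0.01,0],[0,0,0,0]]

```text
time: 29.25
tool_pos: [0.4252, 0.1739, 0.03]
ee_rot: [-0.098, 1.57, -2.23]
wrist_force: [0.1, 1.4, -0.9]
width: 0.0234
```

Request:
drive_tool:
  commands:
    - [[0,0,0.008,0],[0,0,0.008,0],[0,0,0.004,0],[0,0,0,0]]

```text
time: 29.65
tool_pos: [0.4227, 0.17, 0.03]
ee_rot: [-0.916, 1.571, -3.047]
wrist_force: [1.0, 2.8, -0.1]
width: 0.0237
```

```bash
python3 -c "
from h import *
go(None)
for n in('scene','top'):
    snap(n,n[0]+'9.png')
    a=cv2.imread('pics/'+n[0]+'9.png');c=a[170:320,200:380];cv2.imwrite('pics/'+n[0]+'9c.png',cv2.resize(c,None,fx=4,fy=4,interpolation=cv2.INTER_CUBIC))"
```

```text
t 29.65 tcp [0.4227 0.17   0.03  ] phi -32.11 x [-0. -0. -1.] F [ 1.    2.82 -0.07] w 0.0237
```

View pics/t9c.png

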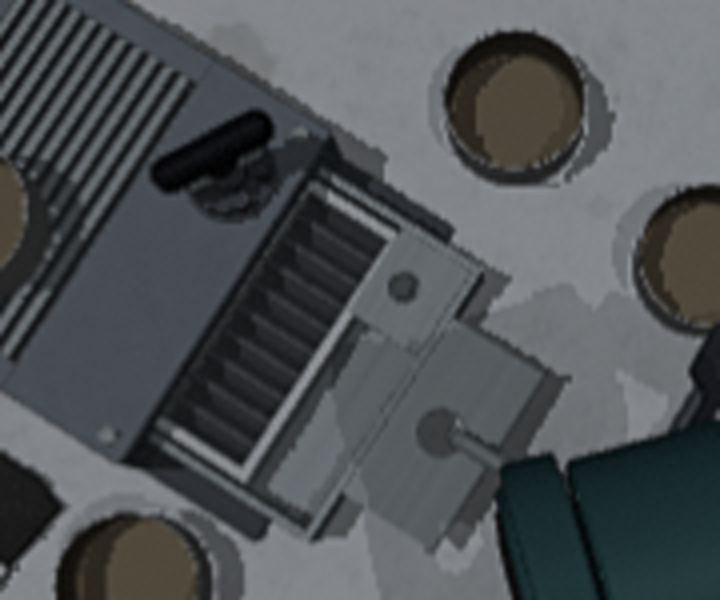

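The tray is almost out, with the shank visible in the hole at (455,440). I creep on until the force shows the stop.

Request:
drive_tool:
  commands:
    - [[0,0,0.008,0],[0,0,0.004,0],[0,0,0,0],[0,0,0,0]]

```text
time: 30.15
tool_pos: [0.4228, 0.1693, 0.0305]
ee_rot: [2.938, 1.565, 0.807]
wrist_force: [4.7, 6.8, -2.8]
width: 0.0237
```

Request:
drive_tool:
  commands:
    - [[0,0,0.008,0],[0,0,0,0],[0,0,0,0]]

```text
time: 30.45
tool_pos: [0.4229, 0.169, 0.0311]
ee_rot: [2.939, 1.561, 0.808]
wrist_force: [6.7, 10.4, -3.7]
width: 0.0237
```

```bash
python3 -c "
from h import *
go(None)
o=robot.get_obs()['tool_pos'];print(np.linalg.norm(o[:2]-[.4708,.2464]))"
```

```text
t 30.45 tcp [0.4229 0.169  0.0311] phi -32.11 x [ 0.007  0.007 -1.   ] F [ 6.66 10.36 -3.72] w 0.0237
0.09105629150151329
```

The force rose to 12 N with no further travel at 91 mm, which is 86 mm plus the play in the hole, so the tray is at its stop. I relax to the middle of the hole and lift out.

Request:
drive_tool:
  commands:
    - [[0,0,-0.016,0],[0,0,-0.016,0],[0,0,0,0],[0,0,0,0]]

```text
time: 30.85
tool_pos: [0.4238, 0.1721, 0.0295]
ee_rot: [-0.425, 1.569, -2.556]
wrist_force: [-0.9, -0.1, -1.0]
width: 0.0238
```

```bash
python3 -c "
from h import *
go(None)
o=robot.get_obs()['tool_pos'];print(np.linalg.norm(o[:2]-[.4708,.2464]))"
```

```text
t 30.85 tcp [0.4238 0.1721 0.0295] phi -32.1 x [-0.002 -0.001 -1.   ] F [-0.87 -0.07 -1.01] w 0.0238
0.08788557293653149
```

Request:
drive_tool:
  commands:
    - [[-0.02,0,0,0],[-0.04,0,0,0],[-0.05,0,0,0],[-0.05,0,0,0],[-0.03,0,0,0],[0,0,0,0],[0,0,0.03,0],[0,0.01,0.06,0],[0,0.04,0.07,0],[0,0.05,0.06,0],[0,0.04,0.04,0],[0,0.017,0.02,0],[0,0,0,0],[0,0,0,0]]

```text
time: 32.25
tool_pos: [0.42, 0.0925, 0.0772]
ee_rot: [-1.588, 1.57, 2.563]
wrist_force: [-0.5, 0.4, -0.7]
width: 0.0236
```

```bash
python3 -c "
from h import *
go([.42,.092,.0065])
for n in('scene','top'):
    snap(n,n[0]+'10.png')"
```

```text
t 32.25 tcp [0.42   0.0925 0.0772] phi -32.13 x [-0.001  0.    -1.   ] F [-0.46  0.42 -0.66] w 0.0236
shift frac [0.2828 0.0012 0.0016] dist 0.071
```

View pics/t10.png

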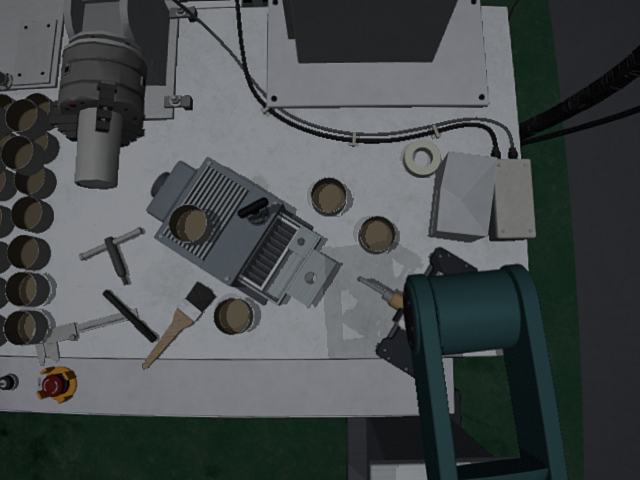

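View pics/s10.png

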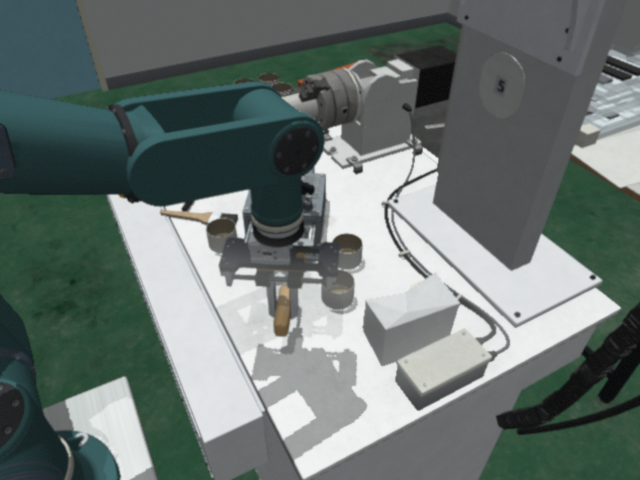

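The tray stays out with its hole at top (310,276), and the hook is clear of it, its tip at about (362,281). I lower it to the worktop.

Request:
drive_tool:
  commands:
    - [[0.04,0,0,0],[0.06,0,0,0],[0.06,0,0,0],[0.05,0,0,0],[0.03,0,0,0],[0.02,0,0,0],[0.01,0,0,0],[0.008,0,0,0],[0,0,0,0],[0,0,0,0]]

```text
time: 33.35
tool_pos: [0.4209, 0.0925, 0.0085]
ee_rot: [2.283, 1.57, 0.152]
wrist_force: [0.3, 0.1, -0.7]
width: 0.0238
```

```bash
python3 -c "
from h import *
go([.42,.092,.0065])"
```

```text
t 33.35 tcp [0.4209 0.0925 0.0085] phi -32.11 x [ 0.001  0.    -1.   ] F [ 0.33  0.08 -0.72] w 0.0238
shift frac [ 0.0078 -0.002   0.0036] dist 0.002
```

Request:
drive_tool:
  commands:
    - [[0.004,0,0,0],[0.005,0,0,0],[0,0,0,0],[0,0,0,0]]

```text
time: 33.75
tool_pos: [0.4208, 0.0925, 0.006]
ee_rot: [2.355, 1.57, 0.224]
wrist_force: [1.0, 0.6, 0.2]
width: 0.024
```

Request:
drive_tool:
  commands:
    - [[0,0,0,0],[0,0,0,0],[0,0,0,0],[0,0,0,0],[0,0,0,0],[0,0,0,0],[0,0,0,0],[0,0,0,0],[-0.03,0,0,0],[-0.08,0,0,0],[-0.15,0,0,0],[-0.15,0,0,0],[-0.15,0,0,0],[-0.1,0,0,0],[-0.04,0,0,0],[0,0,0,0],[0,0,0,0]]
  grip: 1

```text
time: 35.45
tool_pos: [0.4198, 0.0924, 0.1794]
ee_rot: [-0.942, 1.569, -3.073]
wrist_force: [-0.2, 0.1, -0.5]
width: 0.0938
```

Request:
drive_tool:
  commands:
    - [[0,0.05,0.05,0],[0,0.08,0.08,0],[0,0.08,0.08,0],[0,0.08,0.08,0],[0,0.08,0.08,0],[0,0.04,0.04,0],[0,0,0,0],[0,0,0,0]]

```text
time: 36.25
tool_pos: [0.4522, -0.0481, 0.1797]
ee_rot: [-1.615, 1.568, 2.537]
wrist_force: [0.2, -0.4, -0.2]
width: 0.0941
```

```bash
python3 -c "
from h import *
go(None)
for n in('scene','top'):
    s=snap(n,n[0]+'11.png')
s=load('t11.png');s0=load('top0.png')
a=cv2.imread('pics/t11.png');cv2.imwrite('pics/t11c.png',cv2.resize(a[150:350,140:410],None,fx=2.9,fy=2.9,interpolation=cv2.INTER_CUBIC))
a=cv2.imread('pics/s11.png');cv2.imwrite('pics/s11c.png',cv2.resize(a[140:350,200:400],None,fx=2.8,fy=2.8,interpolation=cv2.INTER_CUBIC))
"
```

```text
t 36.25 tcp [ 0.4522 -0.0481  0.1797] phi -32.12 x [-0.002  0.001 -1.   ] F [ 0.23 -0.39 -0.18] w 0.0941
```

View pics/t11c.png

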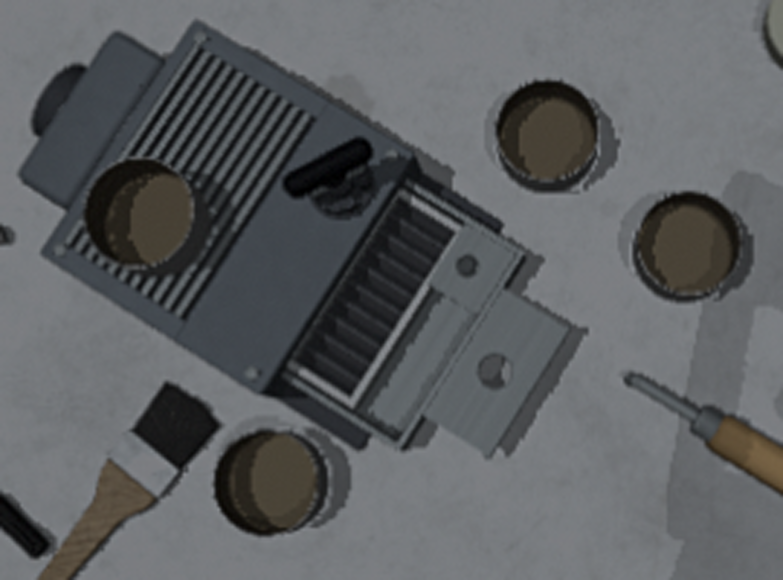

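View pics/s11c.png

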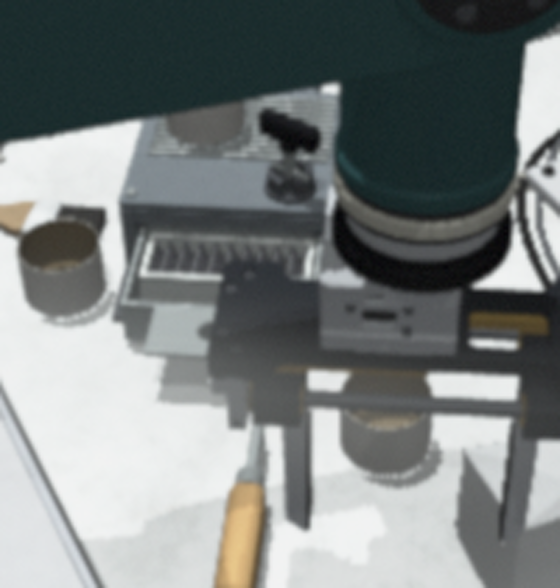

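```bash
python3 -c "
from h import *
s=load('t11.png')
f=lambda a,b:(140+a/2.9,150+b/2.9)
h=onz(s,*f(494,371),.042);tip=onz(s,*f(632,379),.03)
print('drawn',np.linalg.norm(h[:2]-[.5252,.3327]),'tip-hole',np.linalg.norm(h[:2]-tip[:2]))
for n,p in (('near',(271,482)),('far',(548,133)),('front',(688,243))): print(n,onz(s,*f(*p),.047))
u,v=proj(s,[.43,.107,.036]); print('handle depth z',dep(s,u,v))
o=robot.get_obs();print(o['time']);robot.close_job()"
```

```text
drawn 0.08436632363342376 tip-hole 0.08334735683986738
near [0.41479171 0.39418394 0.047     ]
far [0.62399322 0.22760064 0.047     ]
front [0.55539949 0.1440568  0.047     ]
handle depth z [0.42999743 0.10706337 0.03646369]
36.35
the job is handed in; nothing more can be done
```

The job is done and handed in at 36 s of the 72 s allowed. No verdict is reported, so the results below are my own last checks.

- **Front cup:** it stands upright on the worktop at about (0.555, 0.144), well to the right of the tray's way.
- **Plunger:** it is turned and parked. After release, the image put the handle at about 0.124 m, which matches the 9 mm parked lift. The bar angle read about 122° against 118° expected, a difference I put down to picking points in the image.
- **Tray:** it is drawn out to its stop. The force rose to 12 N with no further travel, and the image gives 84 mm drawn against the nominal 86 mm.
- **Hook:** it lies on the worktop with its handle top at 36 mm, which is its height when standing flat. The tip is about 83 mm from the finger hole, clear of tray and box.
- **Other cups:** the near and far cups measured within about 1 mm of where they started. I only checked the deck cup by eye in the last top view, where it looked unmoved.

The arm hid the hook tip in both cameras as it went into the hole. I judged that step by position and by feeling no contact, and the tray following the hook then confirmed it. No move was planned to bring the gripper or arm against the tray, and I saw no sign of contact in the forces or pictures, though contact force is not reported directly.

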